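# Find the tired ejector by feel and tag it out

### The arm

A 6-joint arm with a two-finger parallel gripper is mounted at the origin on a cart in front of the work surface, level with it; the furniture and walls round the work are solid. World frame = base frame: x ahead of the robot, y to its left, z up, the work surface at z = 0. Lengths are in mm, angles in degrees, forces in N, time in s.
With the tool pointing down it reaches from about 325 to 925 mm from the base axis. Payload 3.1 kg.
Tool frame: the origin (TCP) lies at the very end of the fingers, on their centre line; the grasp point (between the pads) lies grasp_offset behind it (grasp_offset is the distance from the TCP to the grasp point, in mm); z points along the fingers, y is the line along which they close (so a half turn about z gives the same grasp; the last joint's range is limited). The gripper opens to 85 mm and grips with 20 to 120 N. Pads are 22 mm wide; open, the fingers measure 114 mm over their backs; the gripper's body (76 mm by 85 mm) begins 54 mm behind the grasp point. The pads swing forward as they close: fully open they stand 13 mm farther back than shut.
Start: joints at [-71.803, 12.427, 92.441, -0, 75.132, -6.429], TCP at [260.452, -568.158, 231.3] pointing down, gripper open.
Joint ranges: [-157.48, 157.48], [-44.54, 120.13], [17.64, 146.25], [-64.5, 244.5], [7.68, 150.69], [-147.95, 147.95]. Speed limits (degrees/s): [159.86, 159.86, 180, 180, 180, 180].

### API

Orientations are given as [roll, pitch, yaw] about the fixed x, y, z axes, in that order (R = Rz(yaw) Ry(pitch) Rx(roll)).
In Python, from station import * gives the robot as it stands. Calls block until the motion is done:
- goto(position, orientation): joint-space move of the TCP to a pose.
- move_l(position, attitude=None, speed=150): straight line of the TCP; attitude=None keeps the orientation; speed is the mean speed in mm/s.
- move_j(angles): joint-space move.
- grip(opening, squeeze=None): finger opening in mm; squeeze is the grip in N (None keeps the last); returns when the fingers have stopped.
- wait(seconds).
- solve_ik(position, orientation): joint angles nearest the present ones, or None.
- get_obs(): the state.
- get_image(name): name is "scene" or "top" or "wrist"; returns the picture (400x640x3 uint8, red, green, blue); there is no depth.
- get_calibration(name): a dict with "fx", "fy", "cx", "cy" (pixels), "R" (3x3) and "t" (3): a world point X has camera coordinates R X + t; the wrist camera has in their place "mount" (4x4, takes a point from camera to tool coordinates, whose origin is the TCP and whose axes are the flange's). Camera axes: x right, y down, z forward; pixel columns grow to the right and rows downward; lengths in mm; the calibration is good to about 2 mm. A picture is of the moment at which its call begins: read the wrist's pose just before it. get_calibration takes no time and is no camera call.
A pose or a line that the arm cannot do raises Unreachable and nothing moves.
- sign_off(): hands the job in; it is judged then, once.
Trained networks look in the newest picture that a camera, given by its name, has taken for a name from the list of things; names that differ only in an ending like _2 or _b are one class to them, and where a whole thing is asked for, a point or a joint stands for the part that bears it (a point fixed in the world has none). Each returns a list of dicts, best first, with "score" (0 to 1); they miss things now and then, are a little off and sometimes report something else, mostly with a low value. They report only what shows in the picture. A call takes as long as a camera call.
- spot_in(name, camera): "extent" ([centre column, centre row, width, height] in pixels, round what is visible of it).
- regions_of(name, camera): "region" (400x640 bool, what is visible of it) and "extent" ([centre column, centre row, width, height] in pixels, round what is visible of it).
The state is a dict: "t": time; "joint_pos": joint angles; "qvel": joint speeds; "effort": joint torques, N m; "tcp_pos": TCP position; "ee_rot": TCP orientation; "wrist_force": force on the tool from outside, world axes, zero at the start; "moment": the same for the moment, N m; "grip_width": finger opening in mm; "grip_force": force on a finger pad.
Only numpy, scipy, OpenCV 4.12 (cv2) and the standard library are available. Lean on these libraries where they do the work, as an engineer would, in place of code of your own. Each camera call takes 0.05 s, during which the arm holds its last target. There are 200 camera calls.

### The job

One of the three spring ejectors of the nest fixture has a tired spring. Find it by pressing the push pads lightly (never more than a third of the way in on a good one), then press that ejector fully home so that its bracket drops into the catch tray, let it spring back, and slide the marker along its rail until its post is in line with that station. Leave the other two brackets in their nests and everything else where it lies.

Things in the scene. Friction and masses are not known exactly. Their poses are not given: they have to be found in the camera images.
- fixture: Three-station nest fixture fixed to the table, 250 (y) x 130 (x) x 46 mm high; push pads reach 40 mm nearer. Origin: on the table, mid-width; x = ejecting direction, away from the robot (turned up to 0.2 rad), y left, z up. Stations 1 (left), 2, 3 (right) at y = 0.060, 0, -0.060. Near to far: pads x -0.090, aluminium guide bar -0.042 to -0.018, nests to 0.026 under a keeper strip (top z 0.045), tray.
- tray_centre (a point): Centre of the catch tray's floor, behind the nests: the tray reaches from fixture x 0.026 to 0.076 and y -0.121 to 0.121, floor 6 mm above the table, rim 24 mm. The nest floor is 10 mm higher (16 mm above the table). A bracket starts to tip over the nest's edge when its ejector has travelled about 20 mm and is clear of it at about 32 mm.
- pad_1 (a point): Centre of the near face of station 1's (left) steel push pad at rest: an upright disc 30 mm across and 8 mm thick whose face looks along the fixture's -x; centre 29 mm above the table. Pads stand 60 mm apart. Fixed point: it does not follow the pad.
- pad_2 (a point): Centre of the near face of station 2's (middle) steel push pad at rest: an upright disc 30 mm across and 8 mm thick whose face looks along the fixture's -x; centre 29 mm above the table. Pads stand 60 mm apart. Fixed point: it does not follow the pad.
- pad_3 (a point): Centre of the near face of station 3's (right) steel push pad at rest: an upright disc 30 mm across and 8 mm thick whose face looks along the fixture's -x; centre 29 mm above the table. Pads stand 60 mm apart. Fixed point: it does not follow the pad.
- ejector_p (a joint): Travel in m of one of the three spring ejectors (look alike): 0 at rest, grows as its pad is pressed along fixture +x, 0.038 fully home; springs back. Its nose meets the bracket after about 3 mm. Two springs are good: 6 N as soon as the pad moves, 9.5 N at 10 mm, 19 N home. One is tired: 1 N, 2.5 N home. Which slide is in which station varies and is not told, nor which is tired.
- ejector_q (a joint): Travel in m of one of the three spring ejectors (look alike): 0 at rest, grows as its pad is pressed along fixture +x, 0.038 fully home; springs back. Its nose meets the bracket after about 3 mm. Two springs are good: 6 N as soon as the pad moves, 9.5 N at 10 mm, 19 N home. One is tired: 1 N, 2.5 N home. Which slide is in which station varies and is not told, nor which is tired.
- ejector_r (a joint): Travel in m of one of the three spring ejectors (look alike): 0 at rest, grows as its pad is pressed along fixture +x, 0.038 fully home; springs back. Its nose meets the bracket after about 3 mm. Two springs are good: 6 N as soon as the pad moves, 9.5 N at 10 mm, 19 N home. One is tired: 1 N, 2.5 N home. Which slide is in which station varies and is not told, nor which is tired.
- marker_post (a point): Half-way up the round steel post, 12 mm across, of the sliding marker: the post stands 62 to 96 mm above the table on an aluminium carriage (22 x 16 mm) on the rail along the top of the guide bar (fixture x = -0.030). The point is 80 mm above the table. Needs about 2 N of sideways push; stays where it is left.
- marker (a joint): Marker position in m along its rail: 0 at the far left (fixture y = +0.105), growing toward the right (fixture -y) to 0.185. It is in line with station 1, 2, 3 at 0.045, 0.105, 0.165. Starts parked left of station 1, at 0 to 0.026.
- part_1_centre (a point): Stamped grey U-shaped sheet bracket, 26 (along fixture x) x 36 x 22 mm, 45 g, open side up, lying loose in the nest of station 1 (left). Point: its centre, 11 mm above its underside.
- part_2_centre (a point): Stamped grey U-shaped sheet bracket, 26 (along fixture x) x 36 x 22 mm, 45 g, open side up, lying loose in the nest of station 2 (middle). Point: its centre, 11 mm above its underside.
- part_3_centre (a point): Stamped grey U-shaped sheet bracket, 26 (along fixture x) x 36 x 22 mm, 45 g, open side up, lying loose in the nest of station 3 (right). Point: its centre, 11 mm above its underside.
- part_1: The bracket of station 1 as a body; origin at the centre of its underside.
- part_2: The bracket of station 2 as a body; origin at the centre of its underside.
- part_3: The bracket of station 3 as a body; origin at the centre of its underside.
- flange: Bystander: grey turned flange ring, 60 mm across, 14 mm high, lying left of the fixture.
- l_bracket: Bystander: grey L-shaped bracket, 22 x 34 x 28 mm, right of the fixture.
- pin: Bystander: standing locating pin, 21 mm across, 42 mm high, right of the fixture.
- dish: Bystander: round steel dish with nuts, 95 mm across, 28 mm high, at the far right.
- gauge: Bystander: flat ground snap gauge plate, 36 x 110 x 8 mm, left of the fixture beside the vice.

How it is judged:
By the outcome, as a careful person would: the job done as asked, in the order asked, and still so for the second after the job is handed in, with the robot touching nothing.
It also fails if it takes over 58 s, if anything falls off the work surface, if the arm or the gripper's body presses on something with over 40 N, if the wrist force passes 120 N, or if a joint passes its speed limit or range.

## Working session

There is one attempt and no reset: what is moved stays moved. The work goes in short steps, each a Python script; the robot and the scene stay as the last script left them, time stands still between calls to the robot, and variables do not carry over. Pictures are saved under pics/ and viewed, at most 10 in all, crops included, and the job is handed in when it is done.

```bash
ls; mkdir -p pics
python3 - <<'E'
from station import *
import cv2,numpy as np
for c in("scene","top"):
    im=get_image(c); cv2.imwrite(f"pics/{c}0.png",im[:,:,::-1])
    k=get_calibration(c); print(c,k)
    for n in("fixture","marker_post","part_1","ejector_p","marker","pad_1","part_1_centre"):
        try: print(n,[(round(d["score"],2),np.round(d["extent"],1).tolist()) for d in spot_in(n,c)][:5])
        except Exception as e: print(n,repr(e))
o=get_obs(); print(o)
E
```

```text
pics
scene {'fx': 471.04160921464694, 'fy': 471.04160921464694, 'cx': 313.8407277999296, 'cy': 201.68610697572763, 'R': array([[ 0.96701165, -0.25439922,  0.01301941],
       [-0.14000257, -0.57348039, -0.80716759],
       [ 0.21280919,  0.77871772, -0.59017876]]), 't': array([-535.26778657,  134.08398132, 1163.40788726])}
fixture [(0.97, [322.8, 214.4, 82.1, 77.5])]
marker_post [(0.43, [292.0, 185.4, 7.7, 16.1])]
part_1 [(0.54, [327.0, 221.6, 7.4, 13.1]), (0.35, [321.6, 217.3, 81.9, 72.7])]
ejector_p [(0.56, [307.1, 231.4, 31.5, 17.4]), (0.51, [284.8, 208.4, 12.3, 11.1]), (0.44, [294.7, 217.7, 28.0, 18.6])]
marker [(0.56, [292.4, 182.8, 6.5, 19.5]), (0.2, [321.4, 217.3, 80.5, 75.2])]
pad_1 [(0.56, [322.8, 216.0, 75.6, 81.2])]
part_1_centre []
top {'fx': 422.50467121615554, 'fy': 422.50467121615554, 'cx': 316.9390535068673, 'cy': 197.0465733618429, 'R': array([[-0.01792547, -0.99982762, -0.00483777],
       [-0.9817468 ,  0.0185172 , -0.189289  ],
       [ 0.18934596,  0.00135637, -0.9819095 ]]), 't': array([ -12.05402686,  542.88306537, 1002.99498207])}
fixture [(0.92, [305.4, 190.6
[... 408 characters left out ...]
, [281.6, 194.1, 13.4, 9.7])]
{'t': 0.8, 'joint_pos': array([-7.18044015e+01,  1.24258105e+01,  9.24394222e+01, -2.66913231e-04,
        7.51339152e+01, -6.42731325e+00]), 'qvel': array([ 0.03603331, -0.03921551,  0.07364561,  0.03169029,  0.03496005,
        0.06470232]), 'effort': array([-1.19486363e-04, -3.96830142e+01, -3.04234278e+01, -2.81625944e-04,
        5.54816997e-04, -1.29222465e-05]), 'tcp_pos': array([ 260.43950317, -568.17000732,  231.33258306]), 'ee_rot': array([1.79999182e+02, 3.51745470e-04, 2.46229802e+01]), 'wrist_force': array([0.01364373, 0.52867355, 0.01125709]), 'moment': array([0.0565815 , 0.00969983, 0.00373188]), 'grip_force': 0.0, 'grip_width': 85.28093232860967}
```

Run:
```python
import cv2,numpy as np
a=cv2.imread("pics/top0.png");b=cv2.imread("pics/scene0.png")
A=cv2.resize(a[140:260,230:390],(800,600),interpolation=cv2.INTER_CUBIC);cv2.imwrite("pics/top0c.png",A)
cv2.imwrite("pics/both.png",np.hstack([cv2.resize(a,None,fx=.62,fy=.62)[:, :],cv2.resize(b,None,fx=.62,fy=.62)]))
```

```text
(no output)
```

View pics/top0c.png

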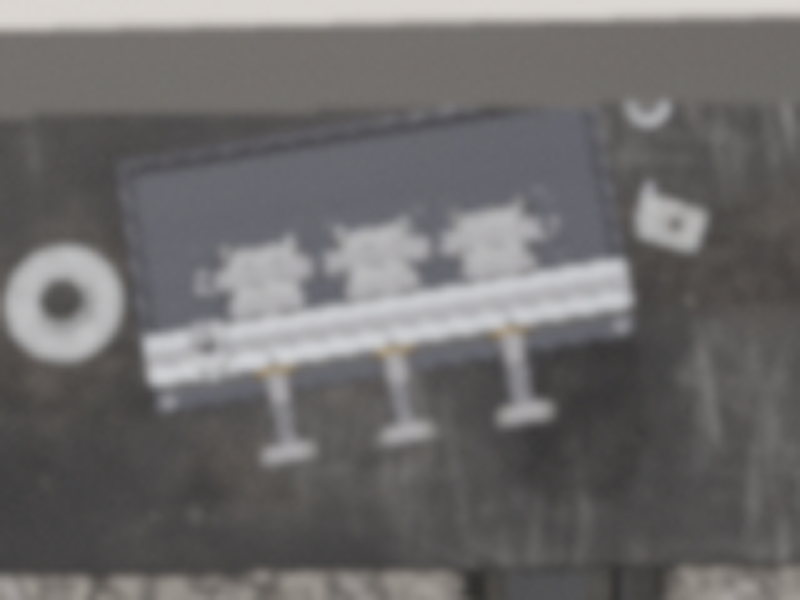

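View pics/both.png

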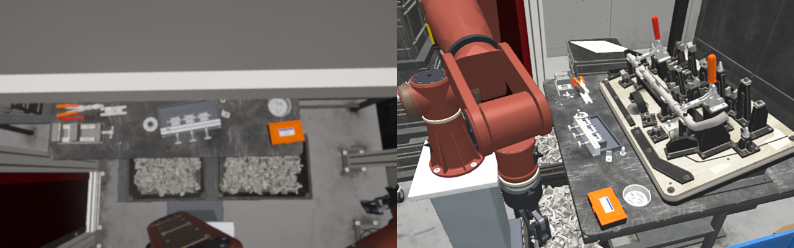

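Top crop (5x, offset 230,140): pads at about (288,453), (407,431) and (526,412). The guide bar runs from (145,360) to (630,285), the marker is near (210,345) at the left, and all three brackets are nested. I'll compute the pose from these.

```bash
cat > h.py <<'E'
import numpy as np, cv2
from scipy.optimize import least_squares
from station import *
def cam(c,obs=None):
    k=get_calibration(c)
    if c=="wrist":
        o=obs; T=np.eye(4); T[:3,:3]=rot(o["ee_rot"]); T[:3,3]=o["tcp_pos"]
        T=T@k["mount"]; R=T[:3,:3].T; return k,R,-R@T[:3,3]
    return k,np.array(k["R"]),np.array(k["t"])
from scipy.spatial.transform import Rotation as Ro
def rot(e): return Ro.from_euler("xyz",e,degrees=True).as_matrix()
def eul(R): return Ro.from_matrix(R).as_euler("xyz",degrees=True)
def proj(C,X):
    k,R,t=C; p=np.atleast_2d(X)@R.T+t
    return np.c_[k["fx"]*p[:,0]/p[:,2]+k["cx"],k["fy"]*p[:,1]/p[:,2]+k["cy"]]
def ray(C,u,z):
    k,R,t=C; d=R.T@np.array([(u[0]-k["cx"])/k["fx"],(u[1]-k["cy"])/k["fy"],1]); o=-R.T@t
    return o+d*(z-o[2])/d[2]
def fw(p,X):  # fixture pose (x,y,yaw rad) -> world
    c,s=np.cos(p[2]),np.sin(p[2]); X=np.atleast_2d(X).astype(float)
    return np.c_[p[0]+c*X[:,0]-s*X[:,1],p[1]+s*X[:,0]+c*X[:,1],X[:,2]]
E
python3 - <<'E'
from h import *
C=cam("top")
for u in [(288,453),(407,431),(526,412)]:
    print(ray(C,(230+u[0]/5,140+u[1]/5),40).round(1))
P=[ray(C,(230+u[0]/5,140+u[1]/5),40) for u in [(288,453),(407,431),(526,412)]]
d=P[0]-P[2]; print(np.hypot(*d[:2]),np.degrees(np.arctan2(-d[0],d[1])))
for u in [(145,338),(628,262),(165,408),(122,165)]: print(ray(C,(230+u[0]/5,140+u[1]/5),40).round(1))
k=get_calibration("wrist"); print(k); import station; print(getattr(station,"grasp_offset",None))
E
```

```text
[461.2  52.5  40. ]
[471.1  -6.9  40. ]
[479.6 -66.4  40. ]
120.31820440569649 8.764986773002773
[520.6 124.1  40. ]
[ 555. -120.   40.]
[484.9 113.9  40. ]
[610.4 136.6  40. ]
{'fx': 327.62664185471596, 'fy': 327.62664185471596, 'cx': 307.14859788716313, 'cy': 201.0244502891994, 'mount': array([[-3.24759660e-04, -9.44823406e-01, -3.27579953e-01,
         8.47888317e+01],
       [ 9.99999646e-01, -5.24374359e-05, -8.40147347e-04,
        -3.51535797e-01],
       [ 7.76613425e-04, -3.27580110e-01,  9.44823089e-01,
        -1.41857946e+02],
       [ 0.00000000e+00,  0.00000000e+00,  0.00000000e+00,
         1.00000000e+00]])}
18.700000000000003
```

Run:
```python
from h import *
goto([490,0,230],[180,0,8.8])
grip(0)
o=get_obs(); im=get_image("wrist"); cv2.imwrite("pics/w1.png",im[:,:,::-1])
print(o["t"],o["tcp_pos"],o["ee_rot"],o["joint_pos"].round(1))
C=cam("wrist",o); p=[558,6.5,np.radians(8.76)]
print(proj(C,fw(p,[[-90,60,44],[-90,0,44],[-90,-60,44],[-30,95,96]])).round(1))
for n in("ejector_p","marker","marker_post","part_1"):
    print(n,[(round(d["score"],2),np.round(d["extent"],1).tolist()) for d in spot_in(n,"wrist")][:5])
for th in(30,40,50):
    R=rot([0,0,8.76])@rot([180,0,0])@Ro.from_euler("y",th,degrees=True).as_matrix()
    for s in(1,-1):
        R=rot([0,0,8.76])@rot([180,0,0])@Ro.from_euler("y",s*th,degrees=True).as_matrix()
        print(th,s,R[:,2].round(2),eul(R).round(1),solve_ik(fw(p,[-100,0,29])[0],eul(R)))
```

```text
3.7583 [4.90008246e+02 2.82138941e-02 2.30025961e+02] [ 1.79999838e+02 -2.77397313e-03  8.80375204e+00] [ -8.2  -4.3 110.3   0.   74.   73. ]
[[254.5 194.5]
 [311.5 194.5]
 [368.6 194.6]
 [199.8 145.8]]
ejector_p [(0.9, [248.5, 154.7, 41.0, 86.2]), (0.7, [370.2, 157.0, 40.2, 85.8]), (0.6, [311.0, 152.6, 37.7, 82.9])]
marker [(0.78, [213.3, 144.7, 28.7, 31.4])]
marker_post [(0.8, [210.7, 143.8, 28.2, 29.5])]
part_1 [(0.96, [250.4, 92.4, 37.1, 13.6]), (0.89, [369.1, 92.2, 38.5, 19.6]), (0.85, [309.9, 100.2, 37.5, 25.8])]
30 1 [ 0.49  0.08 -0.87] [180.  -30.    8.8] [-18.93884261  -3.18673971 141.17903727  42.84135636  19.98640586
  24.47884591]
30 -1 [-0.49 -0.08 -0.87] [180.   30.    8.8] [ -5.23298422  28.18704863 101.33897088  -7.05602125  79.8084233
  79.0763145 ]
40 1 [ 0.64  0.1  -0.77] [180.  -40.    8.8] None
40 -1 [-0.64 -0.1  -0.77] [180.   40.    8.8] [-4.30425404 34.96646351 94.89758866 -8.35499295 89.40426194 80.00785865]
50 1 [ 0.76  0.12 -0.64] [180.  -50.    8.8] None
50 -1 [-0.76 -0.12 -0.64] [180.   50.    8.8] [-3.59589825 41.72242181 88.77963309 -9.54577857 98.71503748 80.52542616]
```

View pics/w1.png

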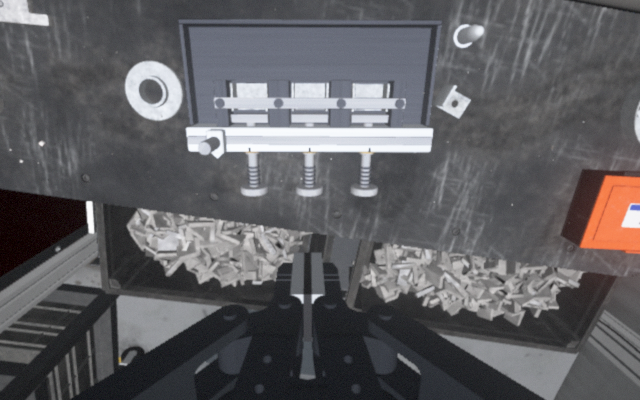

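The wrist view agrees with the predicted pose within about 2 px: pads at columns 254, 309 and 365, rows 190–195. The marker post top is near (206,147), and the bystanders are well clear. Next I'll probe each pad with closed fingers, tilted 15° back so the gripper body clears the post.

```bash
cat >> h.py <<'E'
P=[558,6.5,np.radians(8.76)]
TILT=eul(rot([0,0,8.76])@rot([180,0,0])@Ro.from_euler("y",15,degrees=True).as_matrix())
ex=np.array([np.cos(P[2]),np.sin(P[2]),0])
def F(): 
    return np.mean([get_obs()["wrist_force"]@ex for _ in range(5)])
E
python3 - <<'E'
from h import *
q=lambda x,y,z: fw(P,[x,y,z])[0]
for y in(60,0,-60):
    print([None if (s:=solve_ik(q(x,y,26),TILT)) is None else s.round(0).tolist() for x in(-118,-62)])
goto(q(-125,-60,120),TILT)
move_l(q(-118,-60,26),speed=150)
for st,y in((3,-60),(2,0),(1,60)):
    move_l(q(-118,y,26),speed=150)
    move_l(q(-106,y,26),speed=60); wait(.2); f0=F(); L=[]
    for x in np.arange(-104,-91.9,2):
        move_l(q(x,y,26),speed=20); wait(.15); f=f0-F(); L.append((x,round(f,2)))
        if f>3.5: break
    print(st,round(f0,2),L,get_obs()["tcp_pos"].round(1),get_obs()["t"])
    move_l(q(-118,y,26),speed=80)
E
```

```text
[[-6.0, -2.0, 135.0, 7.0, 32.0, 70.0], [-4.0, 5.0, 128.0, 6.0, 32.0, 73.0]]
[[-15.0, -1.0, 134.0, 11.0, 33.0, 58.0], [-12.0, 6.0, 127.0, 10.0, 33.0, 62.0]]
[[-23.0, 2.0, 132.0, 14.0, 34.0, 47.0], [-19.0, 8.0, 125.0, 12.0, 34.0, 53.0]]
3 0.21 [(np.float64(-104.0), np.float64(-0.19)), (np.float64(-102.0), np.float64(1.53)), (np.float64(-100.0), np.float64(0.46)), (np.float64(-98.0), np.float64(0.95)), (np.float64(-96.0), np.float64(1.55)), (np.float64(-94.0), np.float64(1.51)), (np.float64(-92.0), np.float64(1.49))] [476.3 -66.8  26. ] 9.0083
2 0.24 [(np.float64(-104.0), np.float64(-0.45)), (np.float64(-102.0), np.float64(1.66)), (np.float64(-100.0), np.float64(7.15))] [457.8  -8.6  25.5] 11.7833
1 -0.0 [(np.float64(-104.0), np.float64(0.12)), (np.float64(-102.0), np.float64(0.4)), (np.float64(-100.0), np.float64(6.17))] [448.5  50.5  25.4] 14.4583
```

Station 3 is the tired one: about 1.5 N at 8–9 mm of travel, against more than 6 N within 2 mm of contact on stations 1 and 2. Now I'll press it home.

Run:
```python
from h import *
q=lambda x,y,z: fw(P,[x,y,z])[0]
y=-60
move_l(q(-118,y,26),speed=150); wait(.15); f0=F()
move_l(q(-67,y,26),speed=40); wait(.1); L=[(-67,f0-F())]
for x in np.arange(-65.5,-56,1.5):
    move_l(q(x,y,26),speed=20); wait(.15); f=f0-F(); L.append((x,f))
    if f>9: break
print(np.round(L,2).tolist()); wait(.3)
move_l(q(-125,y,26),speed=80)
move_l(q(-125,y,140),speed=200)
goto([490,0,230],[180,0,8.8])
o=get_obs(); im=get_image("wrist"); cv2.imwrite("pics/w2.png",im[:,:,::-1]); print(o["t"],o["tcp_pos"])
a=im[10:210,170:450,::-1]; cv2.imwrite("pics/w2c.png",cv2.resize(a,(784,560),interpolation=cv2.INTER_CUBIC))
C=cam("wrist",o)
for z,m in((96,0),(80,0)): print(proj(C,fw(P,[[-30,y,z] for y in(105,95,85,80)])).round(1).tolist())
for n in("marker_post","marker","part_1","ejector_p"):
    print(n,[(round(d["score"],2),np.round(d["extent"],1).tolist()) for d in spot_in(n,"wrist")][:5])
```

```text
[[-67.0, 2.22], [-65.5, 2.52], [-64.0, 4.78], [-62.5, 10.49]]
21.1833 [489.01803918   0.51147925 227.675405  ]
[[187.7, 144.3], [199.7, 144.3], [211.7, 144.4], [217.7, 144.4]]
[[194.0, 141.2], [205.4, 141.3], [216.7, 141.3], [222.4, 141.3]]
marker_post [(0.75, [212.2, 141.7, 33.7, 27.6]), (0.24, [251.0, 153.3, 42.2, 86.4])]
marker [(0.73, [212.8, 141.0, 28.7, 33.4]), (0.24, [452.6, 100.9, 30.0, 26.2])]
part_1 [(0.74, [370.1, 62.8, 40.5, 27.5]), (0.67, [312.1, 91.7, 37.7, 13.1]), (0.16, [212.3, 141.6, 31.4, 27.1])]
ejector_p [(0.88, [250.9, 152.2, 44.4, 87.8]), (0.86, [371.5, 155.8, 37.6, 84.2]), (0.81, [312.3, 151.6, 42.0, 81.2])]
```

View pics/w2c.png

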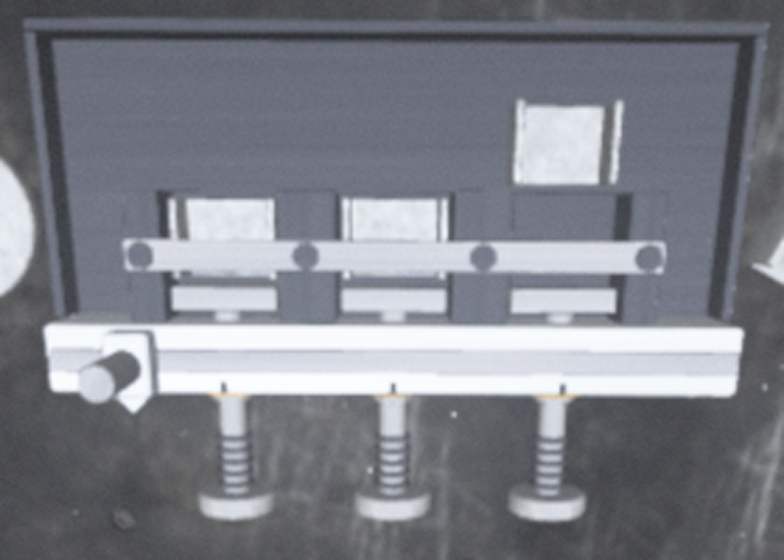

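Bracket 3 is flat in the tray at crop (570,145), the ejector has sprung back, and brackets 1 and 2 are still nested. The post top is at crop (98,384), full-image (205,147). Next: measure it and slide it.

Run:
```python
from h import *
q=lambda x,y,z: fw(P,[x,y,z])[0]
def inv(w):
    d=np.array(w[:2])-P[:2]; c,s=np.cos(P[2]),np.sin(P[2]); return (c*d[0]+s*d[1],-s*d[0]+c*d[1])
o=get_obs(); 
o2=dict(o,tcp_pos=np.array([489.018,.511,227.675]))
C=cam("wrist",o2); f=lambda u,z: np.round(inv(ray(C,(170+u[0]/2.8,10+u[1]/2.8),z)),1)
print("post",f((98,384),96),"marks",[f((u,390),46) for u in(225,393,562)])
y0=f((98,384),96)[1]
if not 76<y0<108: raise SystemExit
D=[180,0,8.76]
goto(q(-30,y0,150),D); grip(50); move_l(q(-30,y0,70),speed=120); 
g=grip(0,20); o=get_obs(); print(o["t"],o["grip_width"],o["grip_force"],inv(o["tcp_pos"]),o["wrist_force"].round(1))
if 10<o["grip_width"]<14:
    move_l(q(-30,-60,70),speed=60); wait(.2)
    o=get_obs(); print(o["t"],o["grip_width"],inv(o["tcp_pos"]),o["wrist_force"].round(1))
```

```text
post [-32.   90.7] marks [array([-43. ,  61.7]), array([-43. ,   2.2]), array([-43.1, -57.5])]
23.775 11.23157991143802 21.16408109664917 (np.float64(-29.18645355088099), np.float64(90.69085515197655)) [-0.5 -0.4  3.4]
26.6333 10.687001851293033 (np.float64(-29.63309094301897), np.float64(-60.094575699985434)) [-0.6  1.3  6.2]
```

Run:
```python
from h import *
q=lambda x,y,z: fw(P,[x,y,z])[0]
grip(50); move_l(q(-30,-60,150),speed=150); move_l(q(-70,-60,150),speed=150); wait(.4)
o=get_obs(); im=get_image("wrist"); print(o["t"],o["tcp_pos"],q(-70,-60,150),o["ee_rot"])
C=cam("wrist",o)
pts=proj(C,fw(P,[[-30,-60,96],[-42,-60,46],[-30,-60,62],[-42,0,46],[-90,-60,44]])); print(pts.round(1).tolist())
c,r=pts[1].astype(int); print(c,r)
y0,x0=max(r-75,0),c-100
a=im[y0:y0+150,x0:x0+200,::-1]; print(x0,y0); cv2.imwrite("pics/w3c.png",cv2.resize(a,(a.shape[1]*4,a.shape[0]*4),interpolation=cv2.INTER_CUBIC))
```

```text
28.5917 [498.36265575 -63.42215892 150.02643403] [497.95430699 -63.46080868 150.        ] [ 1.79996051e+02 -8.78679392e-03  8.77403043e+00]
[[308.0, 165.6], [307.9, 166.3], [307.9, 154.8], [229.6, 166.2], [307.9, 223.0]]
307 166
207 91
```

View pics/w3c.png

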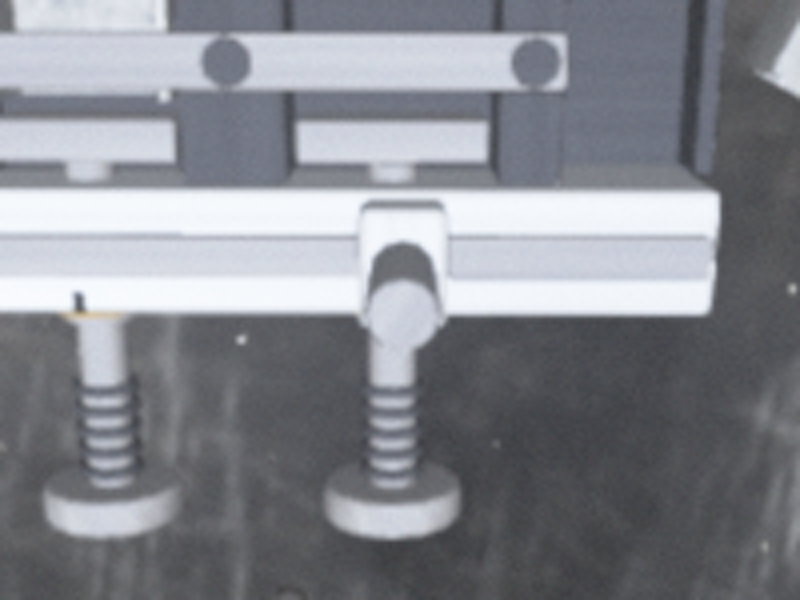

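The station 3 rod and pad are at crop column 393, while the post and carriage are at column 403. The post is therefore about 2.1 mm too far right, in line with the +2.2 mm mark offset measured earlier. I'll correct it.

Run:
```python
from h import *
q=lambda x,y,z: fw(P,[x,y,z])[0]
y=-57.9
move_l(q(-30,-60,150),speed=150); move_l(q(-30,-60.2,70),speed=120); grip(0,20)
move_l(q(-30,y,70),speed=20); wait(.2); o=get_obs(); print(o["tcp_pos"]-q(-30,y,70),o["grip_width"])
grip(50); move_l(q(-30,y,150),speed=150); move_l(q(-70,y,150),speed=150); wait(.4)
o=get_obs(); im=get_image("wrist"); print(o["t"])
a=im[91:241,207:407,::-1]; cv2.imwrite("pics/w4c.png",cv2.resize(a,(800,600),interpolation=cv2.INTER_CUBIC))
```

```text
[ 0.77430626 -0.2901856   0.91733217] 11.108279175131772
32.725
```

View pics/w4c.png

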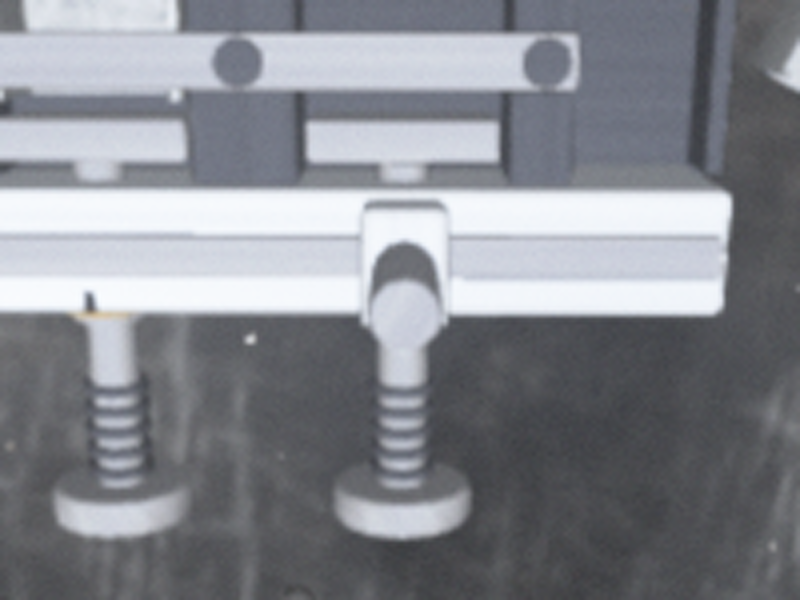

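The rod and pad are at column 403 and the post and carriage at 404–405, so they line up within 0.5 mm. The gripper is open and clear, so I'm handing in.

```bash
python3 -c "
from station import *
print(sign_off())"
```

```text
the job is handed in; nothing more can be done
None
```

Job handed in at about 33 s of the 58 s: station 3 had the tired spring, its bracket was pressed out into the tray and the ejector sprang back, the marker post lines up with station 3 within about 0.5 mm, and brackets 1 and 2 stayed in their nests.

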